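Seat the microscope stage insert and clip it

ROBOT

A 6-joint arm with a two-finger parallel gripper is mounted at the origin on the work surface. World frame = base frame: x ahead of the robot, y to its left, z up, the work surface at z = 0. Lengths are in m, angles in rad, forces in N, time in s.
With the tool pointing down it reaches from about 0.375 to 0.75 m from the base axis. Payload 9 kg.
Tool frame: the origin (TCP) lies midway between the tips of the shut fingers; the grasp point (between the pads) lies arm.grip_point_offset behind it (arm.grip_point_offset is the distance from the TCP to the grasp point, in m); z points along the fingers, y is the line along which they close (so a half turn about z gives the same grasp; the last joint's range is limited). The gripper opens to 85 mm and grips with 20 to 120 N. Pads are 22 mm wide; open, the fingers measure 114 mm over their backs; the gripper's body (76 mm by 85 mm) begins 54 mm behind the grasp point. The pads swing forward as they close: fully open they stand 13 mm farther back than shut.
Start: joints at [-1.512, 0.104, 0.097, 1.564, 0, 1.353], TCP at [0.164, -0.577, 0.231] pointing down, gripper open.
Joint ranges: [-2.99, 2.99], [-0.84, 1.86], [-1.1, 1.16], [-1.84, 2.11], [-1.51, 1.56], [-3.14, 3.14]. Speed limits (rad/s): [2.22, 2.22, 2.57, 3.14, 3.14, 3.14].

INTERFACE

Orientations are given as a unit quaternion [x, y, z, w].
In Python, from station import arm, solver, vision gives the robot as it stands. Calls block until the motion is done:
- arm.move_pose(position, orientation): joint-space move of the TCP to a pose.
- arm.move_l(position, attitude=None, velocity=0.15, until_force=None): straight line of the TCP; attitude=None keeps the orientation; velocity is the mean speed in m/s. With until_force (N) it stops when the force on the tool has changed by that much, and returns True; else False.
- arm.move_joints(angles): joint-space move.
- arm.gripper_open() and arm.gripper_close(force=None): open the fingers fully, or close them until they stop; force is the grip in N (None keeps the last).
- arm.wait(seconds).
- solver.ik(position, orientation): joint angles nearest the present ones, or None.
- arm.state(): the state.
- vision.camera(name): name is "scene" or "top" or "wrist"; returns (picture, depth): 480x640x3 uint8, red, green, blue; 480x640 float32, m along the optical axis (not along the pixel's ray), 0 where there is no reading.
- vision.calibration(name): a dict with "vertical_fov" (degrees; the focal length in pixels is half the picture's height over the tangent of half this angle, whatever the lens; pixels are square), "cx", "cy" (the principal point, pixels), "origin" and "rotation" of the camera in the world. Camera axes: x right, y down, z forward; pixel columns grow to the right and rows downward; lengths in m; the calibration is good to about 2 mm. A picture is of the moment at which its call begins: read the wrist's pose just before it. calibration takes no time and is no camera call; for the wrist camera it gives the pose at the moment of the call.
A pose or a line that the arm cannot do raises arm.Unreachable and nothing moves.
- arm.finish_job(): hands the job in; it is judged then, once.
The state is a dict: "time": time; "joint_pos": joint angles; "joint_vel": joint speeds; "joint_torque": joint torques, N m; "tool_pos": TCP position; "ee_rot": TCP orientation; "ft_force": force on the tool from outside, world axes, zero at the start; "torque": the same for the moment, N m; "gripper_width": finger opening in m; "finger_force": force on a finger pad.
Only numpy, scipy, OpenCV 4.12 (cv2) and the standard library are available. Lean on these libraries where they do the work, as an engineer would, in place of code of your own. Each camera call takes 0.05 s, during which the arm holds its last target. There are 200 camera calls.

TASK

With the fingertips, push the round aluminium insert across the black microscope stage until it drops into the round recess and lies flush, then push the blue-knobbed steel clip all the way round to its stop, over the insert. Never lift, tip up or carry the insert off the stage; leave the vial and everything else on the bench where it stands.

Things in the scene. Friction and masses are not known exactly. Their poses are not given: they have to be found in the camera images.
- stage: The stage: a fixed black plate 210 mm (its x) by 320 mm (its y) on rubber feet. Origin on the bench under the plate's centre, axes z up; the flat top face is 40 mm above the bench. The position and the yaw of the stage vary.
- recess (a point): Centre of the mouth of the round blind recess, level with the stage's top face (at 0, -50, 40 mm in the stage's frame). The recess is 73 mm across and 7 mm deep, with a flat floor. Now and then the insert lodges aslant in the mouth with one edge up by some mm; a further nudge towards the middle or, once centred within 3 mm, a press of about 6 N on the raised edge seats it.
- insert_center (a point): Centre (half-way up) of the loose insert: a solid bright aluminium disc with a small glass window in its middle, 70 mm across and 7 mm thick, about 80 g, z up. It starts lying flat on the stage, on the +y half of the plate, so its centre is 43.5 mm above the bench; seated in the recess its top is flush with the stage and its centre is at 36.5 mm.
- clip_pivot (a point): The pivot axis of the clip (vertical), at the level of the stage's top face, at (0, -108, 40 mm) in the stage's frame.
- clip_knob (a point): Centre of the top of the blue knob on the free end of the clip: an upright pin 13 mm across, its top 25 mm above the stage's top face, 42 mm from the pivot axis. The clip's steel arm, 11 mm wide, turns level from 3 to 7 mm above the stage's top, so it passes over a flush insert but is blocked by one that is not down in the recess. At the pivot a steel boss 18 mm across stands 11 mm above the stage.
- clip (a joint): Angle of the clip in rad: 0 is open (arm points 0.35 rad clockwise from the stage's +x, beside the recess), growing counter-clockwise from above; a hard stop at 1.92, where the arm points along the stage's +y at the middle of the recess. It starts between 0 and 0.35. Light friction (0.5 N at the knob) holds it where it is left.
- vial: A small amber vial, 24 mm across and 52 mm tall, standing on the stage in the corner at -x, -y, to be left alone. Origin at the centre of its foot.
- flask: An empty clear culture flask with a blue cap lying flat on the bench right of the stage, 95 x 72 x 30 mm; leave alone. Origin under its middle.
- media: A clear glass bottle with a blue cap, 72 mm across and 150 mm tall, standing beyond the stage to the right; leave alone. Origin under its middle.
- spare_ring: A spare brass ring 70 mm across, 7 mm thick, with a 28 mm hole, lying on the bench left of the stage; not the insert, leave alone. Origin under its middle.
- dishes: Two stacked clear culture dishes, 58 mm across, 30 mm tall, beyond the stage to the left; leave alone. Origin under their middle.
- screwdriver: A screwdriver 150 mm long lying on the bench to the right of the robot; leave alone.
Mind the look-alikes: they are no part of the job. There is more than one size of the part that bears insert_center; the job needs the largest.

How it is judged:
On the way, in this order (a step that is already met when the one before it is completed fails the run):
1. the insert has dropped flush into the recess while the clip is still open (horizontal distance between insert_center and recess below 0.0035 m and z of insert_center in the frame of stage below 0.038 m and angle between insert_center's own z axis and vertical below 0.03 rad and value of joint clip below 0.9 rad), for 0.2 s.
2. the clip is swung round to its stop over the insert (value of joint clip above 1.7 rad), for 0.2 s.
At the end, for the whole second after the job is handed in: The insert lies in the recess, within 3.5 mm of its centre, its top no more than 1.5 mm above the stage's top and level within 0.03 rad, at rest; the clip stands over it, within 0.22 rad of its stop (joint above 1.7) (horizontal distance between insert_center and recess below 0.0035 m and z of insert_center in the frame of stage below 0.038 m and angle between insert_center's own z axis and vertical below 0.03 rad and value of joint clip above 1.7 rad and linear speed of insert below 0.02 m/s and velocity of joint clip below 0.05 rad/s); the robot touches nothing.
It fails at once if the insert is lifted: its centre rises more than 8 mm above where it lies on the stage (z of insert_center in the frame of stage above 0.0515 m).
It fails at once if the insert is tipped up by more than 0.35 rad (angle between insert_center's own z axis and vertical above 0.35 rad).
It fails at once if the insert falls off the stage (z of insert_center in the frame of stage below 0.027 m).
It fails at once if the vial or another thing on the bench is moved by more than 15 mm or knocked over (distance of any of vial, flask, media, spare_ring, dishes, screwdriver from where it was at the start of the episode above 0.015 m or angle between any of vial, media's own z axis and vertical above 0.4 rad).
It also fails if it takes over 64 s, if anything falls off the work surface, if the arm or the gripper's body presses on something with over 40 N, if the wrist force passes 120 N, or if a joint passes its speed limit or range.

## Working session

There is one attempt and no reset: what is moved stays moved. The work goes in short steps, each a Python script; the robot and the scene stay as the last script left them, time stands still between calls to the robot, and variables do not carry over. Pictures are saved under pics/ and viewed, at most 10 in all, crops included, and the job is handed in when it is done.

```bash
ls; mkdir -p pics; python3 - <<'E'
from station import arm, solver, vision
import cv2,numpy as np
for n in("top","scene"):
    p,d=vision.camera(n); cv2.imwrite(f"pics/{n}0.png",p[:,:,::-1]); np.savez(f"pics/{n}0.npz",p=p,d=d)
    print(n,vision.calibration(n))
s=arm.state();print(s["time"],s["tool_pos"],s["ee_rot"],arm.grip_point_offset)
E
```

```text
pics
top {'vertical_fov': 44.29131322192733, 'cx': 312.97524986233043, 'cy': 238.07774239047382, 'origin': array([ 0.33983268, -0.0336926 ,  1.23332236]), 'rotation': array([-0.70262241,  0.70574365, -0.0536962 ,  0.07324176])}
scene {'vertical_fov': 56.05039210100683, 'cx': 319.4238171811599, 'cy': 242.86400660510017, 'origin': array([ 1.09958118, -0.36897515,  0.63463337]), 'rotation': array([ 0.78556761,  0.45050462, -0.20126024, -0.37339449])}
0.1 [ 0.16393766 -0.57684637  0.23058562] [ 9.90440427e-01  1.37939756e-01  3.12524372e-05 -6.18694872e-04] 0.0187
```

View pics/top0.png

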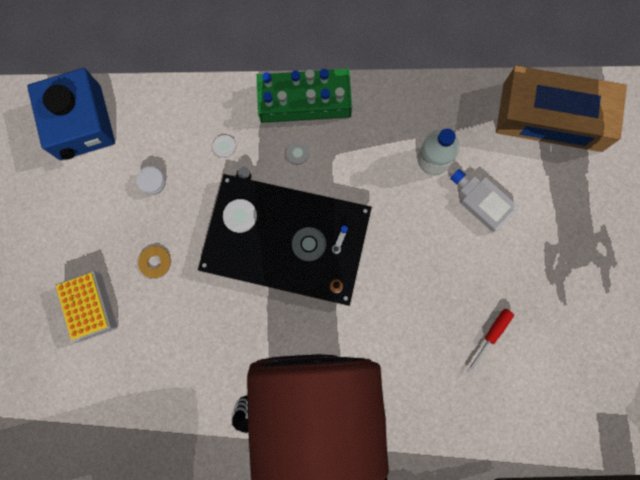

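View pics/scene0.png

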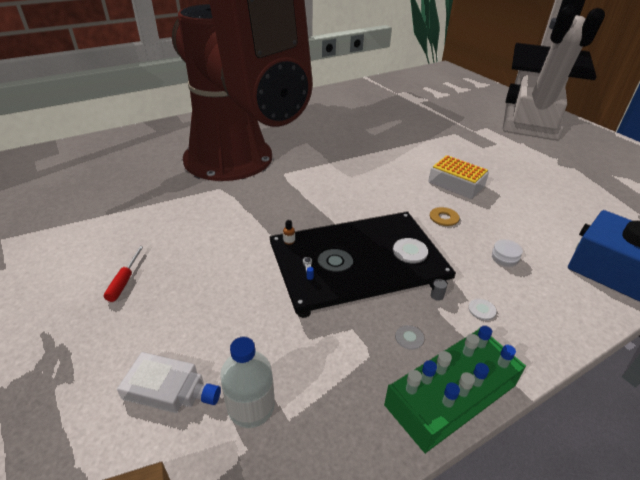

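The top view shows the stage (black) with a bright disc at (240,216), the recess at (309,244), the clip pivot and knob at (337,249)/(344,229), and the vial at (336,286). These could be taken for the insert:
- disc on the bench at (224,145)
- glass ring on the bench at (297,153)
- dishes at (150,180)
- brass ring at (155,261)
- recess rings at (309,244)

I choose (240,216), the one on the stage's +y half. Next I'll check its size.

```bash
cat > h.py <<'E'
from station import arm, solver, vision
import cv2,numpy as np
from scipy.spatial.transform import Rotation as R
def ray(c,uv,z):
    f=240/np.tan(np.radians(c["vertical_fov"])/2)
    uv=np.atleast_2d(uv).astype(float)
    d=np.c_[(uv[:,0]-c["cx"])/f,(uv[:,1]-c["cy"])/f,np.ones(len(uv))]
    r=np.asarray(c["rotation"]); r=r if r.ndim==2 else R.from_quat(r).as_matrix()
    d=d@r.T; o=np.asarray(c["origin"])
    return o+d*((z-o[2])/d[:,2])[:,None]
def blobs(m,amin=30):
    cs,_=cv2.findContours(m.astype(np.uint8),cv2.RETR_EXTERNAL,cv2.CHAIN_APPROX_NONE)
    return sorted([c for c in cs if cv2.contourArea(c)>amin],key=cv2.contourArea,reverse=True)
E
python3 - <<'E'
from h import *
p=np.load("pics/top0.npz")["p"]; c=vision.calibration("top")
g=p.max(2); 
m=(g<45).astype(np.uint8); m[:, :190]=0; m[:,380:]=0; m[:160]=0; m[310:]=0
m=cv2.morphologyEx(m,cv2.MORPH_CLOSE,np.ones((25,25)));m=cv2.morphologyEx(m,cv2.MORPH_OPEN,np.ones((31,31)))
b=blobs(m)[0]; w=ray(c,b[:,0],0.04)[:,:2]
(cx,cy),(sw,sh),a=cv2.minAreaRect((w*1000).astype(np.float32)); print("stage",cx,cy,sw,sh,a)
mm=(g>130)&(cv2.erode(m,np.ones((5,5)))>0)
for q in blobs(mm): 
    w=ray(c,q[:,0],0.047)[:,:2]*1000; print(q[:,0].mean(0),cv2.minEnclosingCircle(w.astype(np.float32)), cv2.fitEllipse(w.astype(np.float32)))
hsv=cv2.cvtColor(p,cv2.COLOR_RGB2HSV); bl=(hsv[...,0]>100)&(hsv[...,0]<130)&(hsv[...,1]>150)&(m>0)
for q in blobs(bl,5): print("knob",q[:,0].mean(0),ray(c,q[:,0].mean(0),0.065))
print("rec",ray(c,(309,244),.04),"piv",ray(c,(337,249),.051),"vial",ray(c,(336,286),.09))
print("bench disc", ray(c,[(212,145),(236,145),(285,153),(309,153)],.007))
E
```

```text
stage 557.535888671875 57.895652770996094 317.41180419921875 209.2152557373047 76.73067474365234
[340.10344828 238.79310345] ((553.26171875, -57.207176208496094), 14.373388290405273) ((553.2007446289062, -56.107154846191406), (7.740143775939941, 32.187679290771484), 66.0546875)
knob [344.04761905 228.23809524] [[ 0.57201381 -0.06421528  0.065     ]]
rec [[0.54451354 0.00741926 0.04      ]] piv [[ 0.53195138 -0.04980812  0.051     ]] vial [[ 0.45289964 -0.04666884  0.09      ]]
bench disc [[0.77133926 0.22074108 0.007     ]
 [0.77072354 0.16801249 0.007     ]
 [0.75126729 0.06062858 0.007     ]
 [0.75067917 0.00841388 0.007     ]]
```

```bash
python3 - <<'E'
from h import *
# tool x along stage y (push axis)
yaw=np.radians(-13.3); yd=np.array([-np.sin(yaw),np.cos(yaw),0])
def ori(xd): 
    xd=xd/np.linalg.norm(xd); z=np.array([0,0,-1.]); return R.from_matrix(np.c_[xd,np.cross(z,xd),z]).as_quat()
for s in(1,-1):
    print(s, [None if (q:=solver.ik(P,ori(s*yd))) is None else np.round(q,2) for P in([.58,.10,.35],[.60,.19,.05],[.55,.04,.05])])
print(vision.calibration("wrist"))
arm.gripper_close(20)
arm.move_pose([.5,.09,.36],ori(-yd) if abs(solver.ik([.58,.1,.35],ori(-yd))[5])<abs(solver.ik([.58,.1,.35],ori(yd))[5]) else ori(yd))
c=vision.calibration("wrist"); p,d=vision.camera("wrist"); print(c,arm.state()["time"],arm.state()["tool_pos"])
np.savez("pics/w1.npz",p=p,d=d,**{k:c[k] for k in c}); cv2.imwrite("pics/w1.png",p[:,:,::-1])
E
```

```text
1 [array([-0.05,  0.14,  0.35,  1.79,  0.  ,  1.75]), array([ 0.1 ,  0.24, -0.09,  1.25,  0.  ,  1.9 ]), array([-0.16,  0.01, -0.34,  1.23,  0.  ,  1.64])]
-1 [array([-0.05,  0.14,  0.35,  1.79,  0.  , -1.39]), array([ 0.1 ,  0.24, -0.09,  1.25,  0.  , -1.24]), array([-0.16,  0.01, -0.34,  1.23,  0.  , -1.5 ])]
{'vertical_fov': 62.654818694611755, 'cx': 319.80560928952053, 'cy': 242.15076407414088, 'origin': array([ 0.24482025, -0.55418494,  0.37246506]), 'rotation': array([ 0.78717475, -0.59488907, -0.09859393,  0.12939147])}
{'vertical_fov': 62.654818694611755, 'cx': 319.80560928952053, 'cy': 242.15076407414088, 'origin': array([0.48219689, 0.00920314, 0.5016603 ]), 'rotation': array([0.11513409, 0.97989157, 0.16185331, 0.01897799])} 3.5917 [0.50010977 0.08951924 0.35980795]
```

View pics/w1.png

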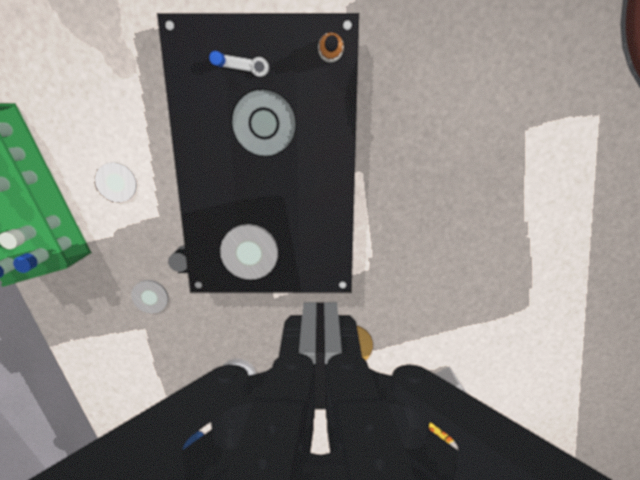

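The wrist view shows the bright disc with a glass window (the insert) at (249,252). The recess is at (264,123), the knob at (217,58), the pivot at (260,66) and the vial at (330,46). Two loose discs lie on the bench at (116,182) and (150,297). Next I'll measure them.

```bash
cat >> h.py <<'E'
def ori(xd): 
    xd=np.r_[xd[:2],0]/np.linalg.norm(xd[:2]); z=np.array([0,0,-1.]); return R.from_matrix(np.c_[xd,np.cross(z,xd),z]).as_quat()
def disc(c,p,uv,z,lo,rad=70):
    """ellipse fit of the bright blob at uv, in world mm"""
    m=np.zeros(p.shape[:2],np.uint8); cv2.circle(m,tuple(map(int,uv)),rad,1,-1)
    m&=(p.max(2)>lo).astype(np.uint8)
    q=[b for b in blobs(m) if cv2.pointPolygonTest(b,tuple(map(float,uv)),False)>=0 or cv2.contourArea(b)>1500][0]
    h=cv2.convexHull(q); w=ray(c,h[:,0],z)[:,:2]*1000
    e=cv2.fitEllipse(w.astype(np.float32)); return np.array(e[0])/1000,e[1]
def snap(n,name="wrist"):
    c=vision.calibration(name); p,d=vision.camera(name); np.savez(f"pics/{n}.npz",p=p,d=d,**c); cv2.imwrite(f"pics/{n}.png",p[:,:,::-1]); return c,p,d
E
python3 - <<'E'
from h import *
f=np.load("pics/w1.npz");p,d=f["p"],f["d"];c={k:f[k] for k in f if k not in"pd"}
I=disc(c,p,(249,252),.047,85,40);Rc=disc(c,p,(264,123),.04,75,45)
print(I,Rc); 
hs=cv2.cvtColor(p,cv2.COLOR_RGB2HSV);m=(hs[...,0]>100)&(hs[...,0]<130)&(hs[...,1]>140);m[:,300:]=0;m[:,:190]=0;m[150:]=0
k=blobs(m)[0]; (kc,kr)=cv2.minEnclosingCircle(k); print("knob",kc,kr,ray(c,kc,.065))
P=ray(c,(260,66),.051)[0];print("piv",P)
cr=ray(c,[(169,25),(347,25),(342,285),(198,285)],.04)[:,:2];print(cr,np.linalg.norm(np.diff(cr,axis=0),axis=1),cr.mean(0)); yv=(cr[2]+cr[3]-cr[0]-cr[1]);print("yaw",np.degrees(np.arctan2(-yv[0],yv[1])))
print("vial",ray(c,(330,46),.092))
print("depths",d[252,249],d[123,264],d[180,250])
E
```

```text
(array([0.60600134, 0.15190303]), (70.75873565673828, 72.66507720947266)) (array([0.54767731, 0.01004839]), (70.60224914550781, 70.89860534667969))
knob (216.0, 58.5) 9.013978004455566 [[ 0.57310766 -0.06135136  0.065     ]]
piv [ 0.53341755 -0.04609439  0.051     ]
[[ 0.61594042 -0.10706622]
 [ 0.43557527 -0.06409328]
 [ 0.50424898  0.22484627]
 [ 0.68408687  0.18198954]] [0.18541376 0.29698845 0.18487392] [0.55996288 0.05891908]
yaw -13.317636303643537
vial [[ 0.46003561 -0.04238586  0.092     ]]
depths 0.48692524 0.44853336 0.46299496
```

```bash
python3 - <<'E'
from h import *
I=np.array([.6055,.1515]);Rc=np.array([.548,.010]); u=(Rc-I)/np.linalg.norm(Rc-I); q=ori(u); L=np.linalg.norm(Rc-I)
P=lambda s,z: np.r_[I+u*s,z]
print(L,u)
arm.move_pose(P(-.075,.12),q)
arm.move_l(P(-.075,.042),velocity=.15)
arm.move_l(P(-.048,.042),velocity=.1)
arm.move_l(P(-.046+L-.03,.042),velocity=.05)
s=arm.state();print(s["time"],s["tool_pos"],s["ft_force"])
arm.move_l(np.r_[s["tool_pos"][:2]-u*.01,.042],velocity=.1)
arm.move_l(np.r_[s["tool_pos"][:2]-u*.06,.22],velocity=.25)
snap("w2");print(arm.state()["time"])
E
```

```text
0.1527367015487764 [-0.37646485 -0.9264309 ]
8.4833 [0.57664229 0.08046418 0.04200875] [-0.82521877  0.26122613  0.36649152]
9.675
```

View pics/w2.png

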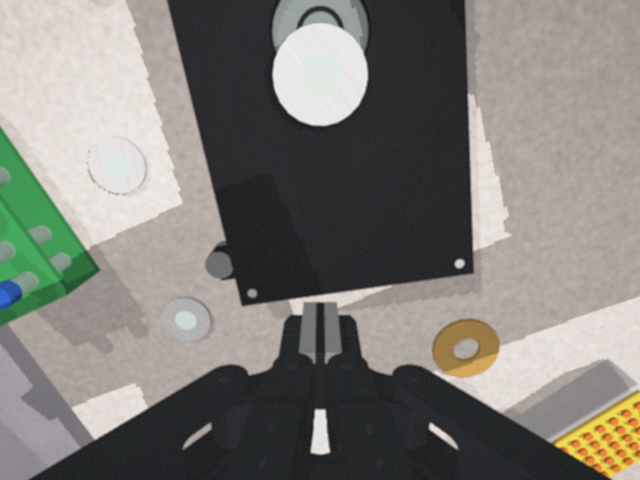

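The insert (320,75) moved straight and lines up with the recess, whose edges are at 273 and 368. I'll measure it and do the final push.

```bash
python3 - <<'E'
from h import *
f=np.load("pics/w2.npz");p=f["p"];c={k:f[k] for k in f if k not in"pd"}
I,sz=disc(c,p,(320,75),.047,170,65);Rc=np.array([.548,.010]);u=np.array([-.37646,-.92643]);n=np.array([u[1],-u[0]])
print(I,sz,"along",(Rc-I)@u,"lat",(Rc-I)@n)
T=np.array([.57664,.08046]);print("face offset",(I-T)@u)
# recess lateral centre from its visible rim, row 28
row=p[26].max(1).astype(int); e=np.where(row>60)[0]; e=e[(e>220)&(e<420)]; print("rim",e.min(),e.max(), (ray(c,[((e.min()+e.max())/2,26)],.04)[0,:2]-I)@n)
E
```

```text
[0.55980328 0.0381587 ] (69.36919403076172, 70.05294036865234) along 0.030530527726058923 lat 0.00033429227127066064
face offset 0.04552754447394108
rim 272 368 0.000177019249446874
```

```bash
python3 - <<'E'
from h import *
Rc=np.array([.548,.010]);u=np.array([-.37646,-.92643])
P=lambda s,z: np.r_[Rc+u*s,z]
arm.move_l(P(-.095,.06),velocity=.25); arm.move_l(P(-.088,.042),velocity=.15)
arm.move_l(P(-.078,.042),velocity=.1)
r=arm.move_l(P(-.0445,.042),velocity=.04,until_force=12)
s=arm.state();print(r,s["time"],(s["tool_pos"][:2]-Rc)@u,s["ft_force"])
arm.move_l(P(-.06,.042),velocity=.1); arm.move_l(P(-.11,.22),velocity=.25)
c,p,d=snap("w3");print(arm.state()["time"])
uv=[(u0,v0) for u0 in range(0,640,1) for v0 in [0]]
print(disc(c,p,(320,75),.04,150,90))
E
```

```text
False 11.9917 -0.04456124052776811 [ 0.23023465 -0.09186778  0.21680389]
13.2417
(array([0.54858459, 0.01031473]), (69.60844421386719, 69.70547485351562))
```

View pics/w3.png

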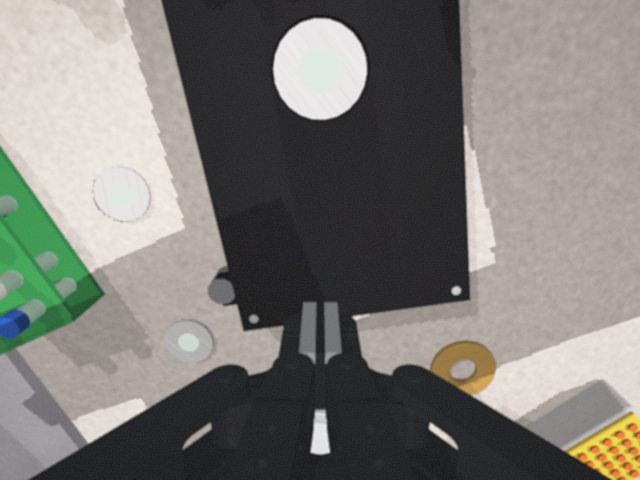

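The disc fits at recess centre, 69.6 mm across when taken at stage level. I'll check that it lies flush by depth, then swing the clip.

```bash
python3 - <<'E'
from h import *
f=np.load("pics/w3.npz");d=f["d"];c={k:f[k] for k in f if k not in"pd"}
fo=240/np.tan(np.radians(c["vertical_fov"])/2);M=R.from_quat(c["rotation"]).as_matrix()
v,u=np.mgrid[0:480,0:640]; W=(np.dstack([(u-c["cx"])/fo,(v-c["cy"])/fo,np.ones_like(d)])*d[...,None])@M.T+c["origin"]
r=np.hypot(u-320,v-69)
ok=d>0
for nm,m in(("insert",(r<42)&(r>22)),("stage",(r>60)&(r<110)&(u>240)&(u<420)&(v<170))):
    a=W[m&ok]; A=np.c_[a[:,:2]-[.548,.01],np.ones(len(a))]; print(nm,np.linalg.lstsq(A,a[:,2],rcond=None)[0])
E
cat > swing.py <<'E'
from h import *
piv=np.array([.5346,-.0465]); off=.0175
def pose(deg,gap=0.,z=.052):
    a=np.radians(deg); r=np.array([np.cos(a),np.sin(a)]);t=np.array([-r[1],r[0]])
    return np.r_[piv+.042*r-t*(off+gap),z],ori(t)
E
python3 - <<'E'
from swing import *
for a in(-21,28,77): print(solver.ik(*pose(a,.01)))
E
```

```text
insert [0.0001197  0.00188823 0.03933741]
stage [0.00035774 0.00043516 0.03932233]
[-0.38255461  0.06267467 -0.27368477  1.23443689  0.          1.55476086]
[-0.3098143   0.1109657  -0.22275466  1.23707596  0.          0.77228984]
[-0.24958292  0.06358608 -0.2727371   1.23447314  0.         -0.02269012]
```

Insert and stage agree in height to within 0.1 mm and are level, so the insert is seated. Now the clip.

```bash
python3 - <<'E'
from swing import *
p,q=pose(-21,.012,.14); arm.move_pose(p,q)
p,q=pose(-21,.012); arm.move_l(p,q,velocity=.15)
for a in list(range(-21,73,12)):
    p,q=pose(a); r=arm.move_l(p,q,velocity=.06,until_force=15)
    if r: print("stopped",a,arm.state()["ft_force"]); break
else:
    p,q=pose(79.5); r=arm.move_l(p,q,velocity=.04,until_force=8)
    s=arm.state();print("end",r,s["tool_pos"],p,s["ft_force"])
    p,q=pose(76,.015);arm.move_l(p,velocity=.1)
p2=arm.state()["tool_pos"]; arm.move_l(np.r_[p2[:2],.16],velocity=.2)
arm.move_l(np.r_[p2[:2]+[.04,-.02],.26],velocity=.25)
snap("w4");print(arm.state()["time"])
E
```

```text
end False [ 0.56033478 -0.00904988  0.05234547] [ 0.55946085 -0.00839242  0.052     ] [ 3.88616996 -2.03511474 -2.30723154]
21.3167
```

View pics/w4.png

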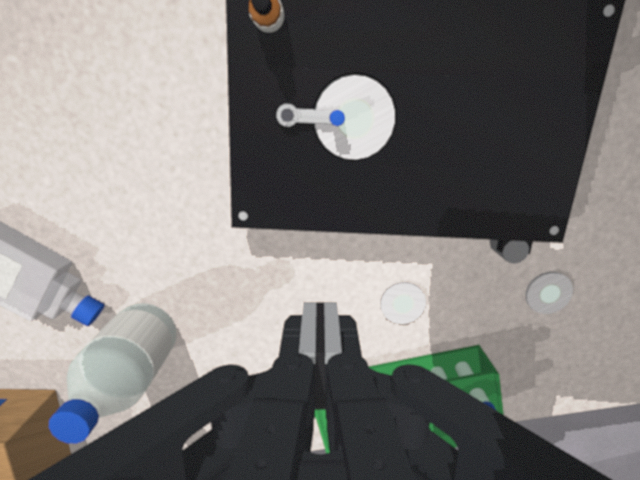

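The clip's knob (337,118) lies over the insert (355,117), with the pivot at (287,115). The vial still stands at (266,14). I'll check the clip angle and the insert numerically, and hand in if they pass.

```bash
python3 - <<'E'
from swing import *
f=np.load("pics/w4.npz");p=f["p"];c={k:f[k] for k in f if k not in"pd"}
k=ray(c,(337,118),.065)[0,:2];v=k-piv;phi=np.degrees(np.arctan2(v[1],v[0]))
j=np.radians(phi+13.3)+.35; print("r",np.linalg.norm(v),"joint",j)
I=disc(c,p,(365,125),.04,110,50); print(I)
if j>1.78: print(arm.finish_job(),arm.state()["time"])
E
```

```text
r 0.04208193637581188 joint 1.905935430440313
(array([0.54960254, 0.01076317]), (67.4513168334961, 70.89169311523438))
the job is handed in; nothing more can be done
the job is handed in; nothing more can be done
```

The insert is seated flush in the recess and the clip measures about 1.91 rad, at its stop over it; nothing else looked disturbed in the last picture, and I handed the job in at about 21 s (the verdict wasn't shown).

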